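Open the twist-lock puzzle canister by feel

TASK

Open the canister of jigsaw pieces: turn its lid slowly anticlockwise by the knob until you feel it go slack at the hidden slots, then lift it straight off and lay it, knob up, wholly on the cork mat. Do not force or jerk the lid against its collar, do not tip, lift, drag or turn the canister itself, set the lid down without dropping it, and leave the mug, the sorting tray and the glue bottle alone.

Things in the scene. Friction and masses are not known exactly. Their poses are not given: they have to be found in the camera images.
- canister: Round cream canister standing loose on the table, full of jigsaw pieces, about 1.9 kg: 124 mm across, neck 92 mm, rim with its red gasket 144 mm high. Origin under its centre, z up. The neck's collar has three slots 120 deg apart, hidden by the lid; no pose tells their angle. It slips round if twisted by over about 0.5 N m, sooner while pulled up, and leaves the table at some 17 N.
- label (a point): Centre of the white, green-edged paper label on the canister's wall, 40 x 34 mm, 62 mm out from the axis on the canister's -x side, 50 mm above the table. It shows whether the canister has been turned; it says nothing of the slots.
- lid: Round steel lid, 121 mm across, 220 g, 1.5 mm of play sideways. Origin at the centre of the skirt's lower edge, 124 mm above the table when closed; z up, x along the knob. Skirt 20 mm, plate top at 25 mm. Inside, three 18 mm lugs hook under the collar; its slots, 26 mm wide (0.06 rad to spare each way), lie 0.45 to 1.4 rad anticlockwise of the start. Raised 30 mm it is clear.
- lid_grip (a point): Grip point of the lid's knob: a pale wooden bar 64 mm long (along lid x), 20 mm thick, 33 to 57 mm above the skirt's edge; point on the axis, 49 mm up. A gasket pushes the lid up with 10 N. Turning drags at 0.1 to 0.4 N m, more if pulled up; at the slots this falls below half and the lid pushes up 2 to 5 N more; it comes off in the first 0.1 rad of slack, then ramps draw it in again.
- cork_mat: Flat round cork mat, fixed, 180 mm across, 5 mm thick; origin at its centre, on the table. The lid goes here, resting on its skirt.
- mug: Blue mug, 80 mm across, 88 mm high, loose; origin under its centre. Leave alone.
- tray: Wooden sorting tray, 200 x 130 x 22 mm, with pieces, loose; origin under its centre. Leave alone.
- glue: White glue bottle with an orange cap, 46 mm across, 100 mm high, loose; origin under its centre. Leave alone.
Not all that is in view belongs to the job. What is meant by the cork_mat is not black, blue or white, and is the larger of those in its own colour.

How it is judged:
By the outcome, as a careful person would: the job done as asked, in the order asked, and still so for the second after the job is handed in, with the robot touching nothing.
It also fails if it takes over 72 s, if anything falls off the work surface, if the arm or the gripper's body presses on something with over 40 N, if the wrist force passes 120 N, or if a joint passes its speed limit or range.

ROBOT

A 6-joint arm with a two-finger parallel gripper is mounted at the origin on the work surface. World frame = base frame: x ahead of the robot, y to its left, z up, the work surface at z = 0. Lengths are in m, angles in rad, forces in N, time in s.
With the tool pointing down it reaches from about 0.35 to 0.925 m from the base axis. Payload 6.4 kg.
Tool frame: the origin (TCP) lies midway between the tips of the shut fingers; the grasp point (between the pads) lies 19 mm behind it; z points along the fingers, y is the line along which they close (so a half turn about z gives the same grasp; the last joint's range is limited). The gripper opens to 94 mm and grips with 3 to 60 N. Pads are 16 mm wide; open, the fingers measure 119 mm over their backs; the gripper's body (75 mm by 177 mm) begins 78 mm behind the grasp point.
Start: joints at [-1.429, 0.245, 1.558, -0, 1.339, -0.174], TCP at [0.202, -0.618, 0.205] pointing down, gripper open.
Joint ranges: [-3.13, 3.13], [-1.02, 2.26], [0.13, 2.54], [-0.95, 4.09], [0.21, 2.88], [-2.74, 2.74]. Speed limits (rad/s): [2.57, 2.57, 3.14, 3.14, 3.14, 3.14].

INTERFACE

Orientations are given as a unit quaternion [w, x, y, z].
In Python, from plant import * gives the robot as it stands.
- The arm moves only by the tool jog_arm, never from a script. Its argument "plan" is a list of rows, each a list of 7 numbers: the shift along the tool's x, y, z in parts of the range, where 1.0 means 60 cm, then the turn, a rotation vector about the tool's x, y, z in fractions of the full range, 1 being 90 degrees, then the opening, from -1 (shut) to 1 (fully open). In form: [[x, y, z, ax, ay, az, jaw], ...]. A call has exactly 5 rows; each row is the pose to reach, as a shift and turn from the pose commanded when the call began, along the tool's axes at that moment; what a row does not reach only later rows make up. A row lasts 1/12 s, in which the tool goes at most 41.7 mm and 7.16 degrees, less where a joint would pass 70% of its speed; a pose out of reach is approached as far as the arm can. No shift or turn number may pass 1 either way. A call with a gripper value outside its range is refused whole. The fingers move at their own pace and stop on an object; the grip force is fixed at half the most. Time passes only in rows, so rows that repeat a pose let the fingers close, or fill a call up. It gives the time, the measured TCP pose, the force, the opening and the grip force at its end, in the units of the state.
- sense(): the state, without advancing time (a new reading comes with each control period).
- get_image(name): name is "scene" or "top"; returns (picture, depth): 480x640x3 uint8, blue, green, red; 480x640 float32, m along the optical axis (not along the pixel's ray), 0 where there is no reading.
- camera_model(name): a dict with "fov_y" (degrees; the focal length in pixels is half the picture's height over the tangent of half this angle, whatever the lens; pixels are square), "cx", "cy" (the principal point, pixels), "k1" (the pictures are not rectified: a ray, as slopes to the right and down, at radius r is drawn at 1 + k1 r^2 times it, then the intrinsics apply), "world_to_cam" (4x4, takes a point from world to camera coordinates). Camera axes: x right, y up, looking along -z (the intrinsics and any distortion apply to the point x, -y, -z); pixel columns grow to the right and rows downward; lengths in m; the calibration is good to about 2 mm. A picture is of the moment at which its call begins. camera_model takes no time and is no camera call.
- sign_off(): hands the job in; it is judged then, once.
The state is a dict: "t": time; "joint_pos": joint angles; "qd": joint speeds; "joint_torque": joint torques, N m; "ee_pos": TCP position; "tcp_rot": TCP orientation; "contact_force": force on the tool from outside, world axes, zero at the start; "torque": the same for the moment, N m; "gripper_width": finger opening in m; "gripper_force": force on a finger pad.
Only numpy, scipy, OpenCV 4.12 (cv2) and the standard library are available. Lean on these libraries where they do the work, as an engineer would, in place of code of your own. Each camera call takes 0.05 s, during which the arm holds its last target. There are 200 camera calls.

## Working session

There is one attempt and no reset: what is moved stays moved. The work goes in short steps, Python scripts to look and compute and a tool call to move; the robot and the scene stay as the last step left them, time stands still between calls to the robot, and variables do not carry over. Pictures are saved under pics/ and viewed, at most 10 in all, crops included, and the job is handed in when it is done.

Besides the shell and the picture viewer there is one more tool, called after ">>>" as name(argument=value, ...) on one line, values as JSON. jog_arm: Moves the arm, as the interface text tells. Its arguments: {"type":"object","properties":{"plan":{"type":"array"}},"required":["plan"]}

```bash
ls; mkdir -p pics; cat > h.py <<'E'
from plant import *
import numpy as np, cv2
def ray(name,u,v):
    m=camera_model(name); f=240/np.tan(np.radians(m["fov_y"])/2)
    d=np.array([(u-m["cx"])/f,(v-m["cy"])/f]); s=d.copy()
    for _ in range(20): s=d/(1+m["k1"]*(s@s))
    W=np.linalg.inv(m["world_to_cam"]); return W[:3,3], W[:3,:3]@np.array([s[0],-s[1],-1.])
def onplane(name,u,v,z):
    o,d=ray(name,u,v); return o+d*(z-o[2])/d[2]
def pt(name,u,v,dep):
    o,d=ray(name,u,v); return o+d*dep
E
python3 - <<'E'
from h import *
for n in("top","scene"):
    p,d=get_image(n); cv2.imwrite(f"pics/{n}0.png",p); np.savez(f"{n}0.npz",p=p,d=d)
    m=camera_model(n); print(n,m["fov_y"],m["k1"],np.linalg.inv(m["world_to_cam"])[:3,3])
print(sense())
E
```

```text
pics
top 43.623736369297475 -0.10262669906635243 [0.25371572 0.00186851 1.56272385]
scene 49.15530147929511 -0.14298603381899558 [1.57328467 0.32004828 0.91815725]
{'t': 0.1, 'joint_pos': array([-1.42910289e+00,  2.45703606e-01,  1.55888044e+00,  7.15394430e-06,
        1.33872539e+00, -1.74106359e-01]), 'qd': array([ 0.00095918, -0.00099182, -0.00301462,  0.00116798, -0.00151294,
        0.00070772]), 'joint_torque': array([-3.34765873e-04, -4.16915667e+01, -3.15524232e+01,  6.85928995e-02,
        3.09443765e-02, -5.56621706e-05]), 'ee_pos': array([ 0.20180063, -0.61730934,  0.20448783]), 'tcp_rot': array([-8.58222952e-04,  9.87559457e-01,  1.57243705e-01,  1.73908063e-05]), 'contact_force': array([-0.25113778, -0.02945384,  0.4582431 ]), 'torque': array([-0.00071826, -0.02008401, -0.02197688]), 'gripper_force': 0.0, 'gripper_width': 0.09395867894355377}
```

View pics/top0.png

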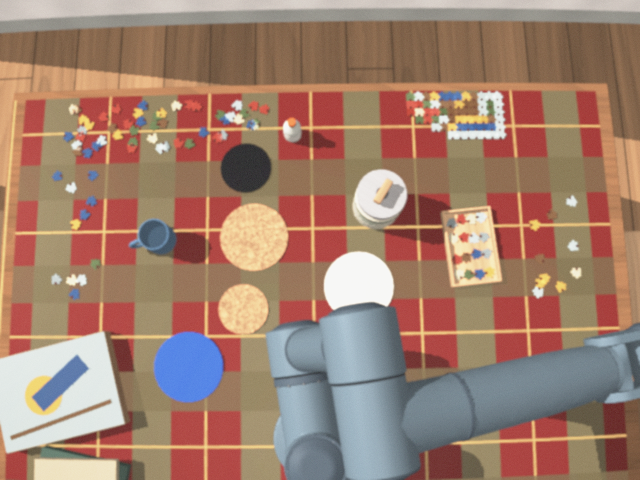

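View pics/scene0.png

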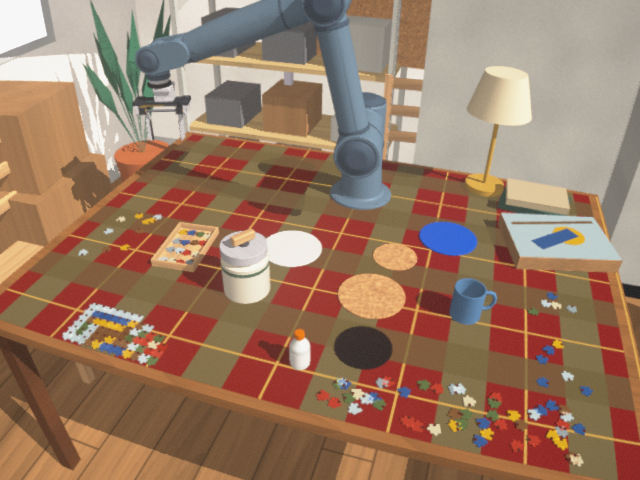

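The top view shows five round mats: cork-coloured at (254,237) and (243,309), black at (246,168), blue at (189,367) and white at (358,286). The larger cork one, at (254,237), fits the description. The canister's lid is near (380,195), with its knob at (384,190). The mug is at (155,237), the tray at (471,246) and the glue at (292,130).

```bash
python3 - <<'E'
from h import *
z=np.load("top0.npz");p,d=z["p"],z["d"]
hsv=cv2.cvtColor(p,cv2.COLOR_BGR2HSV)
def blob(mask,box):
    m=np.zeros_like(mask);x0,y0,x1,y1=box;m[y0:y1,x0:x1]=mask[y0:y1,x0:x1]
    c,_=cv2.findContours(m,cv2.RETR_EXTERNAL,cv2.CHAIN_APPROX_NONE);return max(c,key=cv2.contourArea)
print("px",hsv[237,254],hsv[237,275],hsv[309,243],hsv[188,384],hsv[200,372],hsv[195,395])
for b in((210,195,300,278),(210,279,280,340)):
    c=blob(cv2.inRange(hsv,(8,60,185),(25,170,255)),b);e=cv2.fitEllipse(c)
    q=onplane("top",*e[0],.005);r=onplane("top",e[0][0]+max(e[1])/2,e[0][1],.005)
    print("mat",e,q,np.linalg.norm(r-q))
# point clouds by height
vs,us=np.mgrid[165:240,345:415]
P=np.array([pt("top",u,v,d[v,u]) for u,v in zip(us.ravel(),vs.ravel())])
h=P[:,2]
for lo,hi in((.17,.2),(.14,.165)):
    s=P[(h>lo)&(h<hi)];print(len(s),s.mean(0),s.min(0),s.max(0))
    if lo==.17 or 1:
        r=cv2.minAreaRect((s[:,:2]*1000).astype(np.float32));print(r)
        print(cv2.minEnclosingCircle((s[:,:2]*1000).astype(np.float32)))
s=np.load("scene0.npz");S,D=s["p"],s["d"]
vs,us=np.mgrid[215:305,210:280]
Q=np.array([pt("scene",u,v,D[v,u]) for u,v in zip(us.ravel(),vs.ravel())])
w=Q[(Q[:,2]>.172)&(Q[:,2]<.195)];print("knob scene",len(w),w.mean(0),cv2.minAreaRect((w[:,:2]*1000).astype(np.float32)))
# fit circles on body walls
for a,b in((.02,.09),(.127,.142)):
    w=Q[(Q[:,2]>a)&(Q[:,2]<b)];A=np.c_[2*w[:,:2],np.ones(len(w))];x=np.linalg.lstsq(A,(w[:,:2]**2).sum(1),rcond=None)[0]
    print("wall",len(w),x[:2],np.sqrt(x[2]+x[0]**2+x[1]**2))
a=cv2.resize(p[150:290,200:430],None,fx=3.4,fy=3.4,interpolation=cv2.INTER_CUBIC);cv2.imwrite("pics/crop1.png",a)
E
```

```text
px [ 18  93 243] [ 21  78 247] [ 17  99 240] [ 18  84 239] [ 12  16 236] [  9  11 156]
mat ((253.87374877929688, 236.34951782226562), (65.3219985961914, 76.11509704589844), 84.60895538330078) [0.51796552 0.15204774 0.005     ] 0.10043374669868575
mat ((241.19610595703125, 312.86810302734375), (52.8134651184082, 60.6383056640625), 45.144996643066406) [0.31753163 0.18504347 0.005     ] 0.07862704355771663Traceback (most recent call last):
  File "<stdin>", line 14, in <module>
  File "h.py", line 11, in pt
    o,d=ray(name,u,v); return o+d*dep
        ~~~^^^^^^^^^^
  File "h.py", line 4, in ray
    m=camera_model(name); f=240/np.tan(np.radians(m["fov_y"])/2)
ValueError: time passes only in moves, steps and waits
```

```bash
sed -i 's/^def ray/import functools\ncamera_model=functools.cache(camera_model)\ndef ray/' h.py; cat > m.py <<'E'
from h import *
z=np.load("top0.npz");p,d=z["p"],z["d"]
hsv=cv2.cvtColor(p,cv2.COLOR_BGR2HSV)
m=cv2.inRange(hsv,(8,50,200),(25,170,255));m=cv2.morphologyEx(m,cv2.MORPH_CLOSE,np.ones((5,5)));m=cv2.morphologyEx(m,cv2.MORPH_OPEN,cv2.getStructuringElement(2,(17,17)))
c,_=cv2.findContours(m[:350],cv2.RETR_EXTERNAL,cv2.CHAIN_APPROX_NONE)
for k in c:
    if cv2.contourArea(k)<1000: continue
    e=cv2.fitEllipse(k);print("mat",e,onplane("top",*e[0],.005),onplane("top",e[0][0]+e[1][0]/2,e[0][1],.005))
def cloud(n,d,u0,v0,u1,v1):
    vs,us=np.mgrid[v0:v1,u0:u1];return np.array([pt(n,u,v,d[v,u]) for u,v in zip(us.ravel(),vs.ravel())])
P=cloud("top",d,345,160,415,240);h=P[:,2]
print(np.histogram(h,np.arange(-.01,.2,.01)))
s=np.load("scene0.npz");Q=cloud("scene",s["d"],205,215,285,310)
for n,X in(("top",P),("scene",Q)):
  for lo,hi in((.172,.195),(.14,.158)):
    w=X[(X[:,2]>lo)&(X[:,2]<hi)];g=(w[:,:2]*1000).astype(np.float32)
    if len(w)>5: print(n,lo,len(w),w.mean(0),cv2.minAreaRect(g),cv2.minEnclosingCircle(g))
for a,b in((.02,.09),(.127,.142)):
    w=Q[(Q[:,2]>a)&(Q[:,2]<b)];A=np.c_[2*w[:,:2],np.ones(len(w))];x=np.linalg.lstsq(A,(w[:,:2]**2).sum(1),rcond=None)[0]
    print("wall",len(w),x[:2],np.sqrt(x[2]+x[0]**2+x[1]**2))
k=cv2.inRange(hsv,(8,50,120),(25,200,255))[160:225,345:412]
c=max(cv2.findContours(k,cv2.RETR_EXTERNAL,cv2.CHAIN_APPROX_NONE)[0],key=cv2.contourArea);r=cv2.minAreaRect(c);print("knob px",r)
bp=cv2.boxPoints(r)+[345,160];print([onplane("top",*q,.181)[:2].round(4) for q in bp],onplane("top",r[0][0]+345,r[0][1]+160,.181))
a=cv2.resize(p[150:290,200:430],None,fx=3.4,fy=3.4,interpolation=cv2.INTER_CUBIC);cv2.imwrite("pics/crop1.png",a)
E
python3 m.py
```

```text
mat ((242.6543426513672, 310.2151184082031), (48.48397445678711, 53.453399658203125), 3.6444358825683594) [0.32433812 0.18126193 0.005     ] [0.32357484 0.11835277 0.005     ]
mat ((253.41415405273438, 236.70938110351562), (66.34005737304688, 67.73909759521484), 59.57407760620117) [0.5170213  0.15326176 0.005     ] [0.51570577 0.06572592 0.005     ]
mat ((624.4118041992188, 162.79586791992188), (34.39764404296875, 68.66895294189453), 163.13937377929688) [ 0.70968556 -0.86996203  0.005     ] [ 0.70973152 -0.92103645  0.005     ]
mat ((92.38566589355469, 83.12554168701172), (25.69404411315918, 144.31039428710938), 91.77049255371094) [0.96259735 0.61041304 0.005     ] [0.96118477 0.57315628 0.005     ]
mat ((14.905399322509766, 107.9765853881836), (36.93050003051758, 138.1383819580078), 6.030605316162109) [0.89677868 0.83336734 0.005     ] [0.89450864 0.77818065 0.005     ]
(array([1895, 1261,   43,   24,   25,   34,   45,   44,   31,   32,   53,
        101,   31,   27,   53, 1314,  306,   14,  138,   74]), array([-0.01,  0.  ,  0.01,  0.02,  0.03,  0.04,  0.05,  0.06,  0.07,
        0
[... 553 characters left out ...]
0.16883718  0.17983875] ((599.2927856445312, -169.61705017089844), (22.400121688842773, 60.943511962890625), 61.32561111450195) ((598.87158203125, -169.84619140625), 31.33962631225586)
scene 0.14 903 [ 0.61262429 -0.16324748  0.14931791] ((600.7998657226562, -170.27279663085938), (119.60340118408203, 118.4587631225586), 6.560014724731445) ((598.5534057617188, -172.3363037109375), 64.71654510498047)
wall 1036 [ 0.49815142 -0.22342399] 0.165033639775362
wall 218 [ 0.5987166  -0.17066553] 0.05808872261294051
knob px ((33.0, 32.0), (64.0, 66.0), 90.0)
[array([ 0.6699, -0.0825]), array([ 0.668 , -0.2408]), array([ 0.512 , -0.2339]), array([ 0.5143, -0.0787])] [ 0.59023645 -0.15876056  0.181     ]
```

View pics/crop1.png

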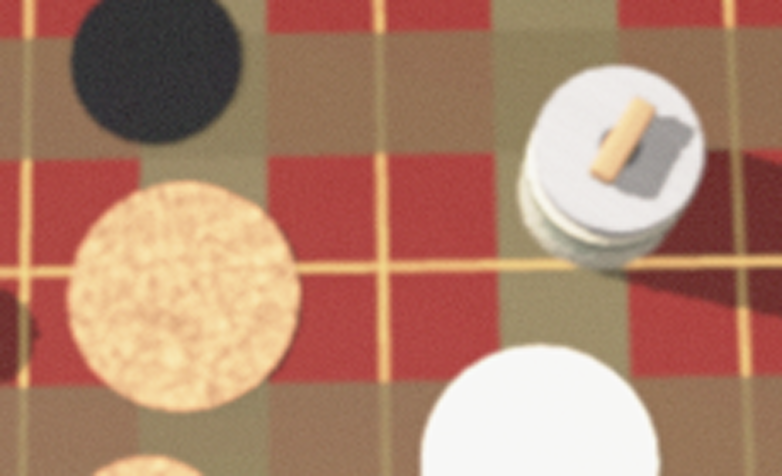

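The crop confirms it: the larger cork disc, at crop (184,295) → image (253.4,236.7), is the mat, at world (0.517, 0.153). The lid is at crop (618,150) with its knob bar pointing about -30° in world. Moving above the knob now.

The rows are not in the units I measure in: shifts go in shares of 60 cm and turns go in shares of 90 degrees. I convert before sending: 16.8 cm / 60 = 0.28, 13.4 cm / 60 = 0.2233, 30 degrees / 90 = 0.3333.

>>> jog_arm(plan=[[0.0533, -0.0317, -0.0333, 0, 0, 0.0667, 1], [0.11, -0.065, -0.0667, 0, 0, 0.1333, 1], [0.1667, -0.0983, -0.0833, 0, 0, 0.2, 1], [0.2233, -0.1317, -0.0917, 0, 0, 0.2667, 1], [0.28, -0.165, -0.0917, 0, 0, 0.3333, 1]])

```text
t: 0.52
ee_pos: [0.3321, -0.4706, 0.2621]
tcp_rot: [0.001, 0.994, -0.107, 0.001]
contact_force: [0.6, -0.7, -1.0]
gripper_width: 0.0944
gripper_force: 0.0
```

```bash
cat >> h.py <<'E'
from scipy.spatial.transform import Rotation as R
def go(x,y,z,yaw):
    s=sense();q=s["tcp_rot"];r=R.from_quat([q[1],q[2],q[3],q[0]])
    a=np.radians(yaw);T=R.from_matrix(np.array([[np.cos(a),np.sin(a),0],[np.sin(a),-np.cos(a),0],[0,0,-1]]))
    M=r.as_matrix();print("t",s["t"],"tcp",s["ee_pos"].round(4),"yaw",np.degrees(np.arctan2(M[1,0],M[0,0])).round(2),"F",s["contact_force"].round(2),"M",s["torque"].round(3),"w",round(s["gripper_width"],4),"q6",s["joint_pos"][5].round(2))
    print("shift cm",(r.inv().apply(np.array([x,y,z])-s["ee_pos"])*100).round(2),"turn",np.degrees((r.inv()*T).as_rotvec()).round(2))
E
python3 -c "
from h import *
go(.597,-.170,.25,-30)"
```

```text
t 0.5167 tcp [ 0.3321 -0.4706  0.2621] yaw -12.23 F [ 0.6  -0.72 -1.  ] M [ 0.025 -0.045  0.002] w 0.0944 q6 0.63
shift cm [ 19.52 -34.99   1.17] turn [ 0.1  -0.12 17.77]
```

Scaled: -17 cm / 60 = -0.2833, -13.6 cm / 60 = -0.2267, 17.8 degrees / 90 = 0.1978.

>>> jog_arm(plan=[[0.0317, -0.0567, 0, 0, 0, 0.0444, 1], [0.0633, -0.1133, 0, 0, 0, 0.0889, 1], [0.095, -0.17, 0, 0, 0, 0.1333, 1], [0.1267, -0.2267, 0, 0, 0, 0.1667, 1], [0.1583, -0.2833, 0, 0, 0, 0.1978, 1]])

```text
t: 0.93
ee_pos: [0.4596, -0.323, 0.2601]
tcp_rot: [-0.0, 0.966, -0.258, -0.0]
contact_force: [0.3, 0.5, 0.3]
gripper_width: 0.0943
gripper_force: 0.0
```

```bash
python3 -c "
from h import *
go(.597,-.170,.25,-30)"
```

```text
t 0.9333 tcp [ 0.4596 -0.323   0.2601] yaw -29.86 F [0.33 0.49 0.35] M [ 0.068 -0.021 -0.015] w 0.0943 q6 1.28
shift cm [  4.3  -20.1    1.01] turn [-0.01  0.03  0.14]
```

Scaled: -19.2 cm / 60 = -0.32, -16 cm / 60 = -0.2667.

>>> jog_arm(plan=[[0.0133, -0.0667, 0, 0, 0, 0, 1], [0.0267, -0.1333, 0, 0, 0, 0, 1], [0.0417, -0.2, 0, 0, 0, 0, 1], [0.0567, -0.2667, 0.0033, 0, 0, 0, 1], [0.07, -0.32, 0.01, 0, 0, 0, 0.5]])

```text
t: 1.35
ee_pos: [0.592, -0.1763, 0.2546]
tcp_rot: [-0.0, 0.967, -0.256, 0.0]
contact_force: [0.3, -0.7, 0.3]
gripper_width: 0.0903
gripper_force: 0.0
```

Scaled: 4.2 cm / 60 = 0.07, 4 cm / 60 = 0.0667.

>>> jog_arm(plan=[[0.0017, -0.0117, 0.0167, 0, 0, 0, 0], [0.0017, -0.015, 0.0333, 0, 0, 0, 0], [0.0017, -0.015, 0.05, 0, 0, 0, 0], [0.0017, -0.015, 0.0667, 0, 0, 0, 0], [0.0017, -0.015, 0.07, 0, 0, 0, 0]])

```text
t: 1.77
ee_pos: [0.5937, -0.1723, 0.2094]
tcp_rot: [-0.0, 0.966, -0.257, -0.002]
contact_force: [-1.1, 0.4, -0.4]
gripper_width: 0.0571
gripper_force: 0.0
```

```bash
python3 - <<'E'
from h import *
go(.597,-.170,.154,-30)
for n in("scene","top"):
    p,d=get_image(n);np.savez(n+"1.npz",p=p,d=d)
    if n=="scene":a=cv2.resize(p[180:310,180:310],None,fx=4.6,fy=4.6,interpolation=cv2.INTER_CUBIC)
    else:b=cv2.resize(p[140:270,330:460],None,fx=4.6,fy=4.6,interpolation=cv2.INTER_CUBIC)
cv2.imwrite("pics/pre.png",cv2.resize(np.hstack([a,b]),(800,400)))
E
```

```text
t 1.7667 tcp [ 0.5937 -0.1723  0.2094] yaw -29.82 F [-1.11  0.4  -0.42] M [ 0.025  0.046 -0.014] w 0.0571 q6 1.63
shift cm [ 0.2  -0.36  5.54] turn [0.03 0.26 0.18]
```

View pics/pre.png

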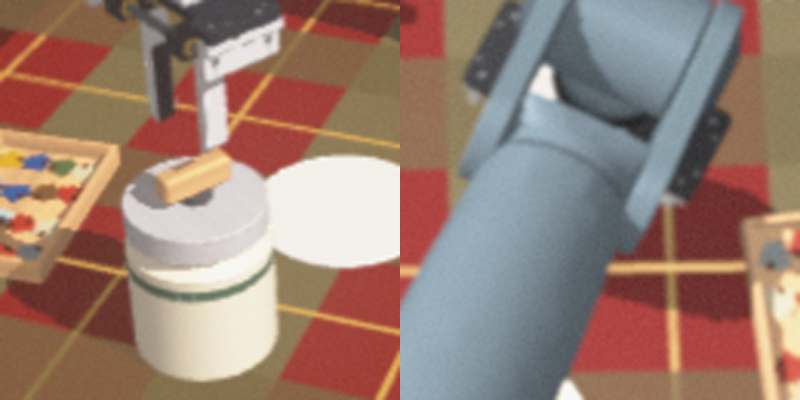

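The left panel (scene) shows both fingertips above the canister, with the near fingertip at panel (214,148) and the knob bar at panel (195,175). In the right panel (top) the arm hides the lid. I'll project the known tip and knob corners to get the camera's bias.

```bash
python3 - <<'E'
from h import *
def proj(n,P):
    m=camera_model(n);f=240/np.tan(np.radians(m["fov_y"])/2);c=m["world_to_cam"]@np.r_[P,1];s=np.array([c[0],-c[1]])/-c[2]
    return s*(1+m["k1"]*(s@s))*f+[m["cx"],m["cy"]]
t=sense()["ee_pos"];X=np.array([.866,-.5,0]);Y=np.array([-.5,-.866,0]);Z=np.array([0,0,1.])
print("finger bottom corners (near): in/out x -/+8")
for y in(-.0285,-.041):
    for x in(-.008,.008): print(y,x,proj("scene",t+Y*y+X*x).round(1))
S=np.load("scene1.npz")["p"];hsv=cv2.cvtColor(S,cv2.COLOR_BGR2HSV)
k=cv2.inRange(hsv,(8,60,120),(25,200,255))[225:250,225:262]
c=max(cv2.findContours(k,cv2.RETR_EXTERNAL,1)[0],key=cv2.contourArea);print("knob obs",(c[:,0].min(0)+[225,225]),(c[:,0].max(0)+[225,225]),cv2.minAreaRect(c),cv2.contourArea(c))
C=np.array([.5965,-.1705,0])
pr=np.array([proj("scene",C+X*a+Y*b+Z*z) for a in(-.032,.032) for b in(-.01,.01) for z in(.157,.181)],np.float32)
h=cv2.convexHull(pr);print("knob pred",pr.min(0),pr.max(0),cv2.minAreaRect(h-np.float32([225,225])),cv2.contourArea(h))
J=np.c_[proj("scene",C+X*.01+Z*.17),proj("scene",C+Y*.01+Z*.17)]-proj("scene",C+Z*.17)[:,None];print("px per cm X,Y\n",J)
# lid top plane ellipse prediction vs mask
cv2.imwrite("pics/tip.png",cv2.resize(S[175:265,200:300],None,fx=6,fy=6,interpolation=cv2.INTER_CUBIC))
T=np.load("top0.npz")["p"];h2=cv2.cvtColor(T,cv2.COLOR_BGR2HSV)
k=cv2.inRange(h2,(8,60,190),(25,200,255))[165:215,365:405]
c=max(cv2.findContours(k,cv2.RETR_EXTERNAL,1)[0],key=cv2.contourArea);r=cv2.minAreaRect(c);print("top knob",r,onplane("top",r[0][0]+365,r[0][1]+165,.181))
E
```

```text
finger bottom corners (near): in/out x -/+8
-0.0285 -0.008 [250.7 226.3]
-0.0285 0.008 [245.4 228.7]
-0.041 -0.008 [253.8 228.5]
-0.041 0.008 [248.5 230.9]
knob obs [230 228] [255 246] ((17.72195053100586, 11.897560119628906), (11.593942642211914, 26.400665283203125), 65.224853515625) 252.0
knob pred [229.55278 227.08789] [255.63475 248.00829] ((17.763652801513672, 12.506802558898926), (12.64686107635498, 28.41147232055664), 65.48451232910156) 320.31359212705866
px per cm X,Y
 [[-3.25434396 -2.33998605]
 [ 1.51104123 -1.6937354 ]]
top knob ((17.058826446533203, 25.735294342041016), (8.403430938720703, 26.23928451538086), 30.963756561279297) [ 0.59318633 -0.16850371  0.181     ]
```

View pics/tip.png

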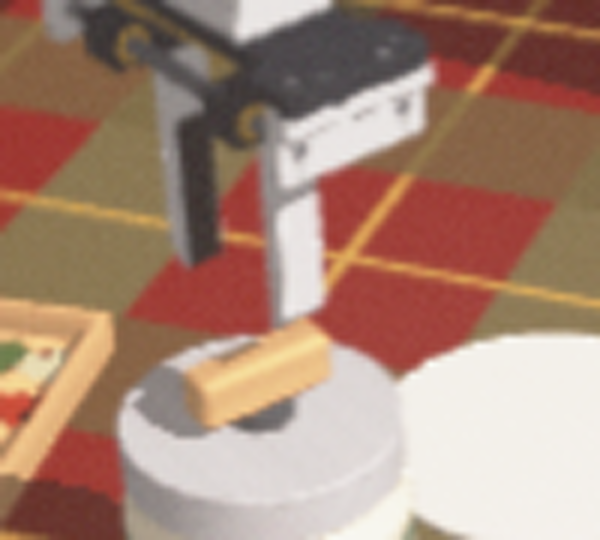

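The tip crop shows the near fingertip bottom at crop (283–325, 325–303) → image (247–254, 229–225.5), and the knob centred at image (242.7,237). That agrees with prediction to within about 1.5 px, so I'll descend and centre by touch.

Scaled: 3.8 cm / 60 = 0.0633, 3.6 cm / 60 = 0.06.

>>> jog_arm(plan=[[0, 0, 0.02, 0, 0, 0, 0], [0, 0, 0.04, 0, 0, 0, 0], [0, 0, 0.06, 0, 0, 0, 0], [0, 0, 0.0633, 0, 0, 0, 0], [0, 0, 0.0633, 0, 0, 0, 0]])

```text
t: 2.28
ee_pos: [0.5948, -0.1711, 0.1724]
tcp_rot: [-0.0, 0.967, -0.256, -0.002]
contact_force: [-0.0, 0.1, 0.2]
gripper_width: 0.0471
gripper_force: 0.0
```

```bash
python3 -c "
from h import *
go(.598,-.170,.154,-30)"
```

```text
t 2.2833 tcp [ 0.5948 -0.1711  0.1724] yaw -29.71 F [-0.02  0.13  0.21] M [0.084 0.013 0.032] w 0.0471 q6 1.63
shift cm [ 0.23 -0.26  1.84] turn [0.01 0.19 0.29]
```

Scaled: 1.8 cm / 60 = 0.03, 1.2 cm / 60 = 0.02, 0.3 degrees / 90 = 0.0033.

>>> jog_arm(plan=[[0.0033, -0.0033, 0.01, 0, 0, 0, 0], [0.0033, -0.0033, 0.02, 0, 0.0022, 0.0033, 0], [0.0033, -0.0033, 0.03, 0, 0.0022, 0.0033, -0.1], [0.0033, -0.0033, 0.03, 0, 0.0022, 0.0033, -0.3], [0.0033, -0.0033, 0.03, 0, 0.0022, 0.0033, -0.4]])

```text
t: 2.7
ee_pos: [0.5983, -0.1706, 0.1559]
tcp_rot: [0.0, 0.966, -0.259, 0.001]
contact_force: [0.4, -1.0, 0.0]
gripper_width: 0.0321
gripper_force: 0.0
```

>>> jog_arm(plan=[[0, 0, 0, 0, 0, 0, -0.42], [0, 0, 0, 0, 0, 0, -0.44], [0, 0, 0, 0, 0, 0, -0.46], [0, 0, 0, 0, 0, 0, -0.48], [0, 0, 0, 0, 0, 0, -0.48]])

```text
t: 3.12
ee_pos: [0.5984, -0.1708, 0.1563]
tcp_rot: [0.0, 0.966, -0.259, 0.002]
contact_force: [0.8, -0.3, -1.7]
gripper_width: 0.0276
gripper_force: 30.0
```

```bash
python3 - <<'E'
from h import *
go(.598,-.170,.154,-30)
p,d=get_image("scene");np.savez("scene2.npz",p=p)
cv2.imwrite("pics/close.png",cv2.resize(p[185:265,200:290],None,fx=7,fy=7,interpolation=cv2.INTER_CUBIC))
E
```

```text
t 3.1167 tcp [ 0.5984 -0.1708  0.1563] yaw -30.01 F [ 0.84 -0.25 -1.67] M [-0.042  0.048  0.036] w 0.0276 q6 1.63
shift cm [-0.08 -0.05  0.23] turn [ 0.   -0.19 -0.01]
```

View pics/close.png

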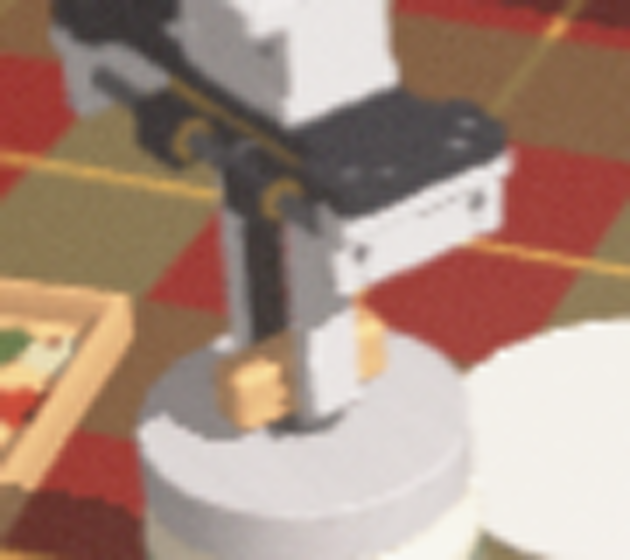

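Close view: the fingers straddle the bar, roughly centred along it, with the near finger at crop (330,350) and bar ends at (220,390) and (385,345). Closing further in small steps.

Scaled: 0.2 cm / 60 = 0.0033, 0.1 cm / 60 = 0.0017.

>>> jog_arm(plan=[[0, 0, 0.0017, 0, 0, 0, -0.49], [0, 0, 0.0033, 0, 0, 0, -0.5], [0, 0, 0.0033, 0, 0, 0, -0.5], [0, 0, 0.0033, 0, 0, 0, -0.5], [0, 0, 0.0033, 0, 0, 0, -0.5]])

```text
t: 3.58
ee_pos: [0.5991, -0.1711, 0.1561]
tcp_rot: [0.001, 0.966, -0.259, 0.002]
contact_force: [-2.8, 0.5, 5.1]
gripper_width: 0.0272
gripper_force: 30.0
```

```bash
python3 -c "
from h import *
go(.598,-.170,.154,-30)"
```

```text
t 3.5833 tcp [ 0.5991 -0.1711  0.1561] yaw -30.0 F [-2.83  0.52  5.14] M [ 0.319  0.523 -0.025] w 0.0272 q6 1.63
shift cm [-0.15 -0.04  0.21] turn [-0.   -0.29 -0.  ]
```

>>> jog_arm(plan=[[0, 0, 0, 0, 0, 0, -0.3], [0, 0, 0, 0, 0, 0, -0.3], [0, 0, -0.005, 0, 0, 0, -0.3], [0, 0, -0.01, 0, 0, 0, -0.4], [-0.0017, 0, -0.01, 0, 0, 0, -0.48]])

```text
t: 4.0
ee_pos: [0.5982, -0.1706, 0.1613]
tcp_rot: [0.001, 0.966, -0.259, 0.002]
contact_force: [0.7, -0.1, -0.3]
gripper_width: 0.0259
gripper_force: 0.0
```

>>> jog_arm(plan=[[0, 0, 0, 0, 0, 0, -0.5], [0, 0, 0, 0, 0, 0, -0.5], [0, 0, 0, 0, 0, 0, -0.5], [0, 0, 0, 0, 0, 0, -0.52], [0, 0, 0, 0, 0, 0, -0.52]])

```text
t: 4.42
ee_pos: [0.5976, -0.1703, 0.1603]
tcp_rot: [0.0, 0.966, -0.259, 0.002]
contact_force: [-0.2, -0.6, 1.2]
gripper_width: 0.0229
gripper_force: 0.0
```

```bash
python3 -c "
from h import *
go(.598,-.170,.159,-30)"
```

```text
t 4.4167 tcp [ 0.5976 -0.1703  0.1603] yaw -30.01 F [-0.17 -0.56  1.17] M [ 0.045 -0.009 -0.004] w 0.0229 q6 1.63
shift cm [ 0.02 -0.04  0.13] turn [-0.   -0.19 -0.01]
```

The boss under the bar was the obstruction, and it is cleared now. Closing onto the bar.

>>> jog_arm(plan=[[0, 0, 0, 0, 0, 0, -0.54], [0, 0, 0, 0, 0, 0, -0.56], [0, 0, 0, 0, 0, 0, -0.58], [0, 0, 0, 0, 0, 0, -0.58], [0, 0, 0, 0, 0, 0, -0.6]])

```text
t: 4.83
ee_pos: [0.5976, -0.1703, 0.1604]
tcp_rot: [0.0, 0.966, -0.259, 0.002]
contact_force: [-0.1, -0.7, -1.4]
gripper_width: 0.02
gripper_force: 29.8
```

>>> jog_arm(plan=[[0, 0, 0, 0, 0, 0, -0.7], [0, 0, 0, 0, 0, 0, -0.7], [0, 0, 0, 0, 0, 0, -0.7], [0, 0, 0, 0, 0, 0, -0.7], [0, 0, 0, 0, 0, 0, -0.7]])

```text
t: 5.25
ee_pos: [0.5976, -0.1703, 0.1604]
tcp_rot: [0.0, 0.966, -0.259, 0.002]
contact_force: [-0.4, 0.1, -0.1]
gripper_width: 0.0201
gripper_force: 29.8
```

```bash
python3 -c "
from h import *
go(.5978,-.1703,.160,-30)"
```

```text
t 5.25 tcp [ 0.5976 -0.1703  0.1604] yaw -30.01 F [-0.36  0.1  -0.11] M [ 0.08  -0.047 -0.282] w 0.0201 q6 1.63
shift cm [ 0.02 -0.01  0.04] turn [-0.   -0.19 -0.01]
```

Scaled: -5 degrees / 90 = -0.0556.

>>> jog_arm(plan=[[0, 0, 0, 0, 0, -0.0111, -0.7], [0, 0, 0, 0, 0, -0.0222, -0.7], [0, 0, 0, 0, 0, -0.0333, -0.7], [0, 0, 0, 0, 0, -0.0444, -0.7], [0, 0, 0, 0, 0, -0.0556, -0.7]])

```text
t: 5.67
ee_pos: [0.5976, -0.1703, 0.1604]
tcp_rot: [0.001, 0.976, -0.216, 0.002]
contact_force: [0.3, -0.8, -0.6]
gripper_width: 0.02
gripper_force: 29.9
```

```bash
python3 -c "
from h import *
go(.5978,-.1703,.160,-30)"
```

```text
t 5.6667 tcp [ 0.5976 -0.1703  0.1604] yaw -24.91 F [ 0.33 -0.8  -0.58] M [ 0.063  0.048 -0.324] w 0.02 q6 1.55
shift cm [ 0.02 -0.01  0.04] turn [ 0.01 -0.19  5.09]
```

Scaled: -5 degrees / 90 = -0.0556.

>>> jog_arm(plan=[[0, 0, 0, 0, 0, -0.0111, -0.7], [0, 0, 0, 0, 0, -0.0222, -0.7], [0, 0, 0, 0, 0, -0.0333, -0.7], [0, 0, 0, 0, 0, -0.0444, -0.7], [0, 0, 0, 0, 0, -0.0556, -0.7]])

```text
t: 6.08
ee_pos: [0.5976, -0.1703, 0.1604]
tcp_rot: [0.001, 0.985, -0.173, 0.002]
contact_force: [0.7, 0.0, -1.2]
gripper_width: 0.0198
gripper_force: 29.9
```

Scaled: -5 degrees / 90 = -0.0556.

>>> jog_arm(plan=[[0, 0, 0, 0, 0, -0.0111, -0.7], [0, 0, 0, 0, 0, -0.0222, -0.7], [0, 0, 0, 0, 0, -0.0333, -0.7], [0, 0, 0, 0, 0, -0.0444, -0.7], [0, 0, 0, 0, 0, -0.0556, -0.7]])

```text
t: 6.5
ee_pos: [0.5976, -0.1703, 0.1604]
tcp_rot: [0.001, 0.992, -0.13, 0.002]
contact_force: [-0.5, -0.4, -0.9]
gripper_width: 0.0203
gripper_force: 29.9
```

```bash
python3 - <<'E'
from h import *
go(.5978,-.1703,.160,-15)
# label (green-edged white) in scene? check both pictures for change of canister
p,d=get_image("scene");np.savez("scene3.npz",p=p)
a=np.load("scene2.npz")["p"];print(np.abs(p[262:300,215:275].astype(int)-a[262:300,215:275]).mean(), np.abs(p[420:470,20:200].astype(int)-a[420:470,20:200]).mean())
E
```

```text
t 6.5 tcp [ 0.5976 -0.1703  0.1604] yaw -14.91 F [-0.52 -0.4  -0.94] M [ 0.072  0.004 -0.298] w 0.0203 q6 1.37
shift cm [ 0.01 -0.    0.04] turn [ 0.05 -0.19  0.09]
1.4150584795321637 1.8815185185185186
```

Scaled: -5 degrees / 90 = -0.0556.

>>> jog_arm(plan=[[0, 0, 0, 0, 0, -0.0111, -0.7], [0, 0, 0, 0, 0, -0.0222, -0.7], [0, 0, 0, 0, 0, -0.0333, -0.7], [0, 0, 0, 0, 0, -0.0444, -0.7], [0, 0, 0, 0, 0, -0.0556, -0.7]])

```text
t: 6.97
ee_pos: [0.5976, -0.1703, 0.1604]
tcp_rot: [0.001, 0.996, -0.086, 0.002]
contact_force: [1.2, -0.3, -1.3]
gripper_width: 0.0197
gripper_force: 29.9
```

```bash
python3 -c "
from h import *
go(.5978,-.1703,.160,-30)"
```

```text
t 6.9667 tcp [ 0.5976 -0.1703  0.1604] yaw -9.91 F [ 1.15 -0.25 -1.27] M [-0.018 -0.007 -0.272] w 0.0197 q6 1.28
shift cm [ 0.02 -0.    0.04] turn [ 0.03 -0.19 20.09]
```

Scaled: -4 degrees / 90 = -0.0444.

>>> jog_arm(plan=[[0, 0, 0, 0, 0, -0.0089, -0.7], [0, 0, 0, 0, 0, -0.0178, -0.7], [0, 0, 0, 0, 0, -0.0267, -0.7], [0, 0, 0, 0, 0, -0.0356, -0.7], [0, 0, 0, 0, 0, -0.0444, -0.7]])

```text
t: 7.38
ee_pos: [0.5977, -0.1703, 0.1604]
tcp_rot: [0.001, 0.999, -0.052, 0.002]
contact_force: [0.6, -0.0, -1.6]
gripper_width: 0.0202
gripper_force: 29.9
```

```bash
python3 -c "
from h import *
go(.5978,-.1703,.160,-30)"
```

```text
t 7.3833 tcp [ 0.5977 -0.1703  0.1604] yaw -5.93 F [ 0.59 -0.02 -1.64] M [ 0.112 -0.09  -0.269] w 0.0202 q6 1.21
shift cm [ 0.01 -0.    0.04] turn [ 0.04 -0.19 24.07]
```

Scaled: -1.6 degrees / 90 = -0.0178.

>>> jog_arm(plan=[[0, 0, 0, 0, 0, -0.0089, -0.7], [0, 0, 0, 0, 0, -0.0178, -0.7], [0, 0, 0, 0, 0, -0.0267, -0.7], [0, 0, 0, 0, 0, -0.0356, -0.7], [0, 0, 0, 0, 0, -0.0444, -0.7]])

```text
t: 7.8
ee_pos: [0.5976, -0.1703, 0.1604]
tcp_rot: [0.001, 1.0, -0.017, 0.001]
contact_force: [0.4, -0.9, -0.8]
gripper_width: 0.0197
gripper_force: 29.9
```

```bash
python3 -c "
from h import *
go(.5978,-.1703,.160,-30)"
```

```text
t 7.8 tcp [ 0.5976 -0.1703  0.1604] yaw -1.92 F [ 0.41 -0.87 -0.76] M [ 0.112 -0.041 -0.298] w 0.0197 q6 1.14
shift cm [0.02 0.   0.04] turn [ 0.05 -0.19 28.08]
```

Scaled: -4 degrees / 90 = -0.0444.

>>> jog_arm(plan=[[0, 0, 0, 0, 0, -0.0089, -0.7], [0, 0, 0, 0, 0, -0.0178, -0.7], [0, 0, 0, 0, 0, -0.0267, -0.7], [0, 0, 0, 0, 0, -0.0356, -0.7], [0, 0, 0, 0, 0, -0.0444, -0.7]])

```text
t: 8.22
ee_pos: [0.5976, -0.1703, 0.1604]
tcp_rot: [0.001, 1.0, 0.018, 0.001]
contact_force: [-0.1, 0.3, -1.5]
gripper_width: 0.0199
gripper_force: 29.9
```

```bash
python3 -c "
from h import *
go(.5978,-.1703,.160,-30)"
```

```text
t 8.2167 tcp [ 0.5976 -0.1703  0.1604] yaw 2.07 F [-0.05  0.26 -1.48] M [ 0.061 -0.099 -0.277] w 0.0199 q6 1.07
shift cm [0.01 0.   0.04] turn [ 0.05 -0.19 32.07]
```

Scaled: -4 degrees / 90 = -0.0444.

>>> jog_arm(plan=[[0, 0, 0, 0, 0, -0.0089, -0.7], [0, 0, 0, 0, 0, -0.0178, -0.7], [0, 0, 0, 0, 0, -0.0267, -0.7], [0, 0, 0, 0, 0, -0.0356, -0.7], [0, 0, 0, 0, 0, -0.0444, -0.7]])

```text
t: 8.63
ee_pos: [0.5977, -0.1703, 0.1605]
tcp_rot: [0.001, 0.999, 0.053, 0.001]
contact_force: [0.7, -0.1, -2.4]
gripper_width: 0.0198
gripper_force: 29.9
```

```bash
python3 -c "
from h import *
go(.5978,-.1703,.160,-30)"
```

```text
t 8.6333 tcp [ 0.5977 -0.1703  0.1605] yaw 6.08 F [ 0.73 -0.1  -2.39] M [ 0.081 -0.071 -0.298] w 0.0198 q6 1.01
shift cm [0.01 0.   0.05] turn [ 0.06 -0.2  36.07]
```

Scaled: -2.4 degrees / 90 = -0.0267.

>>> jog_arm(plan=[[0, 0, 0, 0, 0, -0.0089, -0.7], [0, 0, 0, 0, 0, -0.0178, -0.7], [0, 0, 0, 0, 0, -0.0267, -0.7], [0, 0, 0, 0, 0, -0.0356, -0.7], [0, 0, 0, 0, 0, -0.0444, -0.7]])

```text
t: 9.05
ee_pos: [0.5977, -0.1703, 0.1606]
tcp_rot: [0.001, 0.996, 0.088, 0.002]
contact_force: [0.1, -0.6, -0.5]
gripper_width: 0.0197
gripper_force: 29.9
```

```bash
python3 -c "
from h import *
go(.5978,-.1703,.160,-30)"
```

```text
t 9.05 tcp [ 0.5977 -0.1703  0.1606] yaw 10.08 F [ 0.13 -0.57 -0.5 ] M [ 0.087  0.017 -0.276] w 0.0197 q6 0.94
shift cm [ 0.01 -0.    0.06] turn [ 0.07 -0.2  40.08]
```

Scaled: -4 degrees / 90 = -0.0444.

>>> jog_arm(plan=[[0, 0, 0, 0, 0, -0.0089, -0.7], [0, 0, 0, 0, 0, -0.0178, -0.7], [0, 0, 0, 0, 0, -0.0267, -0.7], [0, 0, 0, 0, 0, -0.0356, -0.7], [0, 0, 0, 0, 0, -0.0444, -0.7]])

```text
t: 9.47
ee_pos: [0.5983, -0.1705, 0.1618]
tcp_rot: [0.001, 0.992, 0.123, 0.002]
contact_force: [-0.2, 1.0, 5.7]
gripper_width: 0.0201
gripper_force: 29.7
```

```bash
python3 -c "
from h import *
go(.5978,-.1703,.160,-30)"
```

```text
t 9.4667 tcp [ 0.5983 -0.1705  0.1618] yaw 14.1 F [-0.23  1.01  5.68] M [ 0.305  0.14  -0.027] w 0.0201 q6 0.87
shift cm [-0.04 -0.03  0.18] turn [ 0.1  -0.28 44.1 ]
```

It has gone slack: Mz fell from -0.28 to -0.03 and the lid pushes up about 6 N. Lifting straight.

Scaled: -1 cm / 60 = -0.0167, -0.8 cm / 60 = -0.0133.

>>> jog_arm(plan=[[0, 0, -0.0033, 0, 0, 0, -0.7], [0, 0, -0.0067, 0, 0, 0, -0.7], [0, 0, -0.01, 0, 0, 0, -0.7], [0, 0, -0.0133, 0, 0, 0, -0.7], [0, 0, -0.0167, 0, 0, 0, -0.7]])

```text
t: 9.88
ee_pos: [0.5971, -0.17, 0.1697]
tcp_rot: [0.001, 0.993, 0.122, 0.001]
contact_force: [0.5, -0.2, -2.4]
gripper_width: 0.02
gripper_force: 29.6
```

```bash
python3 -c "
from h import *
go(.5978,-.1703,.250,14)"
```

```text
t 9.8833 tcp [ 0.5971 -0.17    0.1697] yaw 14.0 F [ 0.53 -0.2  -2.37] M [ 0.024 -0.028 -0.03 ] w 0.02 q6 0.87
shift cm [ 0.08  0.05 -8.03] turn [ 0.08 -0.07  0.  ]
```

Scaled: -3.5 cm / 60 = -0.0583, -2.6 cm / 60 = -0.0433.

>>> jog_arm(plan=[[0, 0, -0.0083, 0, 0, 0, -0.7], [0, 0, -0.0183, 0, 0, 0, -0.7], [0, 0, -0.03, 0, 0, 0, -0.7], [0, 0, -0.0433, 0, 0, 0, -0.7], [0, 0, -0.0583, 0, 0, 0, -0.7]])

```text
t: 10.3
ee_pos: [0.5975, -0.1702, 0.2064]
tcp_rot: [0.001, 0.993, 0.122, 0.001]
contact_force: [0.4, -0.0, -1.2]
gripper_width: 0.0202
gripper_force: 29.6
```

Scaled: -4.2 cm / 60 = -0.07, -3.8 cm / 60 = -0.0633.

>>> jog_arm(plan=[[0, 0, -0.0167, 0, 0, 0, -0.7], [0, 0, -0.0333, 0, 0, 0, -0.7], [0, 0, -0.05, 0, 0, 0, -0.7], [0, 0, -0.0633, 0, 0, 0, -0.7], [0, 0, -0.07, 0, 0, 0, -0.7]])

```text
t: 10.72
ee_pos: [0.598, -0.1704, 0.2495]
tcp_rot: [0.002, 0.993, 0.122, 0.002]
contact_force: [0.3, 0.8, -1.7]
gripper_width: 0.02
gripper_force: 29.6
```

```bash
python3 - <<'E'
from h import *
go(.518,.1535,.25,14)
p,d=get_image("scene");cv2.imwrite("pics/lift.png",p)
E
```

```text
t 10.7167 tcp [ 0.598  -0.1704  0.2495] yaw 13.99 F [ 0.28  0.85 -1.69] M [ 0.003 -0.014 -0.039] w 0.02 q6 0.87
shift cm [  0.07 -33.37  -0.18] turn [ 0.23 -0.25 -0.01]
```

View pics/lift.png

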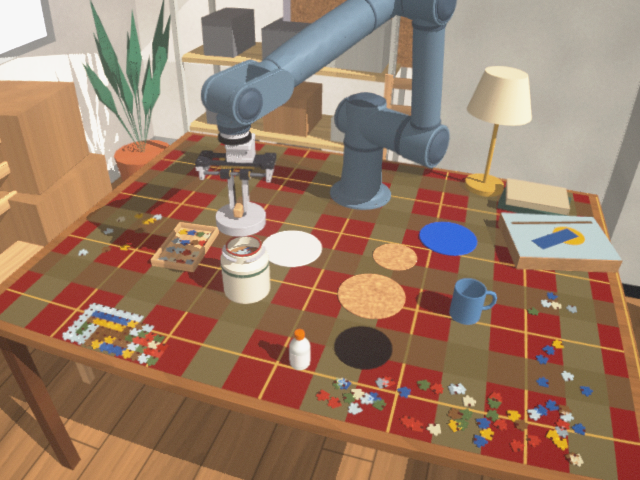

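The picture shows the lid hanging level in the gripper at (240,220). The canister at (246,270) is undisturbed and open, and the cork mat at (372,295) is free. Carrying it across.

>>> jog_arm(plan=[[0, -0.025, 0, 0, 0, 0, -0.7], [0, -0.0667, 0, 0, 0, 0, -0.7], [0, -0.1167, 0, 0, 0, 0, -0.7], [0, -0.175, 0, 0, 0, 0, -0.7], [0, -0.2333, 0, 0, 0, 0, -0.7]])

```text
t: 11.18
ee_pos: [0.5623, -0.0324, 0.2461]
tcp_rot: [0.001, 0.993, 0.121, 0.001]
contact_force: [-0.3, 0.3, -1.8]
gripper_width: 0.0198
gripper_force: 29.6
```

Scaled: -16 cm / 60 = -0.2667, -13.5 cm / 60 = -0.225.

>>> jog_arm(plan=[[0, -0.0583, 0, 0, 0, 0, -0.7], [0, -0.1167, 0, 0, 0, 0, -0.7], [0, -0.175, 0, 0, 0, 0, -0.7], [0, -0.225, 0, 0, 0, 0, -0.7], [0, -0.2667, 0, 0, 0, 0, -0.7]])

```text
t: 11.6
ee_pos: [0.523, 0.1236, 0.246]
tcp_rot: [0.001, 0.992, 0.123, 0.001]
contact_force: [0.1, 0.6, -1.8]
gripper_width: 0.0202
gripper_force: 29.6
```

Scaled: 5 cm / 60 = 0.0833, 3.5 cm / 60 = 0.0583.

>>> jog_arm(plan=[[0, -0.025, 0.005, 0, 0, 0, -0.7], [0, -0.0433, 0.0167, 0, 0, 0, -0.7], [0, -0.0533, 0.0333, 0, 0, 0, -0.7], [0, -0.0567, 0.0583, 0, 0, 0, -0.7], [0, -0.0567, 0.0833, 0, 0, 0, -0.7]])

```text
t: 12.02
ee_pos: [0.5162, 0.1541, 0.1951]
tcp_rot: [0.001, 0.993, 0.122, 0.001]
contact_force: [-1.4, -0.2, -2.3]
gripper_width: 0.0198
gripper_force: 29.6
```

```bash
python3 -c "
from h import *
go(.5185,.1535,.06,14)"
```

```text
t 12.0167 tcp [0.5162 0.1541 0.1951] yaw 14.01 F [-1.36 -0.19 -2.35] M [-0.028 -0.017 -0.009] w 0.0198 q6 1.41
shift cm [ 0.18  0.08 13.51] turn [ 0.14 -0.1   0.01]
```

Scaled: 10 cm / 60 = 0.1667, 9 cm / 60 = 0.15.

>>> jog_arm(plan=[[0, 0, 0.0333, 0, 0, 0, -0.7], [0, 0, 0.075, 0, 0, 0, -0.7], [0, 0, 0.1167, 0, 0, 0, -0.7], [0, 0, 0.15, 0, 0, 0, -0.7], [0, 0, 0.1667, 0, 0, 0, -0.7]])

```text
t: 12.43
ee_pos: [0.5143, 0.1529, 0.0923]
tcp_rot: [0.001, 0.993, 0.121, -0.002]
contact_force: [-0.8, -0.4, -2.1]
gripper_width: 0.0196
gripper_force: 29.6
```

Scaled: 3.6 cm / 60 = 0.06, 3.2 cm / 60 = 0.0533.

>>> jog_arm(plan=[[0, 0, 0.015, 0, 0, 0, -0.7], [0, 0, 0.03, 0, 0, 0, -0.7], [0, 0, 0.0433, 0, 0, 0, -0.7], [0, 0, 0.0533, 0, 0, 0, -0.7], [0, 0, 0.06, 0, 0, 0, -0.7]])

```text
t: 12.85
ee_pos: [0.5174, 0.1536, 0.0604]
tcp_rot: [0.001, 0.993, 0.122, 0.002]
contact_force: [-0.1, 0.1, -2.7]
gripper_width: 0.0202
gripper_force: 29.6
```

Scaled: 0.9 cm / 60 = 0.015, 0.8 cm / 60 = 0.0133.

>>> jog_arm(plan=[[0, 0, 0.0033, 0, 0, 0, -0.7], [0, 0, 0.0067, 0, 0, 0, -0.7], [0, 0, 0.01, 0, 0, 0, -0.7], [0, 0, 0.0133, 0, 0, 0, -0.7], [0, 0, 0.015, 0, 0, 0, -0.7]])

```text
t: 13.27
ee_pos: [0.5173, 0.1536, 0.0517]
tcp_rot: [0.001, 0.993, 0.122, 0.002]
contact_force: [-0.1, 0.5, -2.3]
gripper_width: 0.02
gripper_force: 29.6
```

```bash
python3 -c "
from h import *
go(.5185,.1535,.0415,14)"
```

```text
t 13.2667 tcp [0.5173 0.1536 0.0517] yaw 14.0 F [-0.14  0.52 -2.3 ] M [-0.069  0.011  0.012] w 0.02 q6 1.41
shift cm [0.11 0.04 1.02] turn [ 0.14 -0.16 -0.  ]
```

Scaled: 0.8 cm / 60 = 0.0133, 0.7 cm / 60 = 0.0117.

>>> jog_arm(plan=[[0, 0, 0.0033, 0, 0, 0, -0.7], [0, 0, 0.0067, 0, 0, 0, -0.7], [0, 0, 0.0092, 0, 0, 0, -0.7], [0, 0, 0.0117, 0, 0, 0, -0.7], [0, 0, 0.0133, 0, 0, 0, -0.7]])

```text
t: 13.68
ee_pos: [0.5172, 0.1536, 0.0434]
tcp_rot: [0.001, 0.993, 0.122, 0.001]
contact_force: [-0.2, -0.6, -2.4]
gripper_width: 0.0199
gripper_force: 29.6
```

```bash
python3 -c "
from h import *
go(.5185,.1535,.0415,14)"
```

```text
t 13.6833 tcp [0.5172 0.1536 0.0434] yaw 14.0 F [-0.21 -0.62 -2.36] M [ 0.01  -0.014  0.003] w 0.0199 q6 1.41
shift cm [0.13 0.04 0.19] turn [ 0.14 -0.13 -0.  ]
```

Scaled: 0.2 cm / 60 = 0.0033, 0.15 cm / 60 = 0.0025.

>>> jog_arm(plan=[[0, 0, 0.0008, 0, 0, 0, -0.7], [0, 0, 0.0017, 0, 0, 0, -0.7], [0, 0, 0.0025, 0, 0, 0, -0.7], [0, 0, 0.0033, 0, 0, 0, -0.7], [0, 0, 0.0033, 0, 0, 0, -0.7]])

```text
t: 14.1
ee_pos: [0.5173, 0.1536, 0.0416]
tcp_rot: [0.001, 0.993, 0.122, 0.001]
contact_force: [-0.3, 0.1, -2.2]
gripper_width: 0.0201
gripper_force: 29.6
```

```bash
python3 -c "
from h import *
go(.5185,.1535,.0415,14)"
```

```text
t 14.1 tcp [0.5173 0.1536 0.0416] yaw 13.99 F [-0.27  0.15 -2.16] M [-0.02   0.005  0.015] w 0.0201 q6 1.41
shift cm [0.12 0.04 0.01] turn [ 0.14 -0.14 -0.01]
```

Scaled: 0.15 cm / 60 = 0.0025, 0.1 cm / 60 = 0.0017.

>>> jog_arm(plan=[[0, 0, 0.0008, 0, 0, 0, -0.7], [0, 0, 0.0017, 0, 0, 0, -0.7], [0, 0, 0.0025, 0, 0, 0, -0.7], [0, 0, 0.0025, 0, 0, 0, -0.7], [0, 0, 0.0025, 0, 0, 0, -0.7]])

```text
t: 14.52
ee_pos: [0.5178, 0.1537, 0.0413]
tcp_rot: [0.001, 0.993, 0.122, 0.002]
contact_force: [-3.1, 0.3, 5.4]
gripper_width: 0.02
gripper_force: 29.6
```

```bash
python3 -c "
from h import *
go(.5185,.1535,.0415,14)"
```

```text
t 14.5167 tcp [0.5178 0.1537 0.0413] yaw 14.0 F [-3.11  0.35  5.44] M [-0.023  0.576  0.006] w 0.02 q6 1.41
shift cm [ 0.06  0.03 -0.02] turn [ 0.14 -0.19 -0.  ]
```

The lid is resting on the mat. Releasing gently and rising.

Scaled: -0.05 cm / 60 = -0.0008.

>>> jog_arm(plan=[[0, 0, -0.0008, 0, 0, 0, -0.6], [0, 0, -0.0008, 0, 0, 0, -0.54], [0, 0, -0.0008, 0, 0, 0, -0.45], [0, 0, -0.0008, 0, 0, 0, -0.3], [0, 0, -0.0008, 0, 0, 0, -0.1]])

```text
t: 14.93
ee_pos: [0.5173, 0.1536, 0.0406]
tcp_rot: [0.001, 0.993, 0.122, 0.001]
contact_force: [0.5, 0.4, -0.4]
gripper_width: 0.0357
gripper_force: 0.0
```

Scaled: -10 cm / 60 = -0.1667, -6 cm / 60 = -0.1.

>>> jog_arm(plan=[[0, 0, 0, 0, 0, 0, 0], [0, 0, -0.0167, 0, 0, 0, 0], [0, 0, -0.05, 0, 0, 0, 0], [0, 0, -0.1, 0, 0, 0, 0], [0, 0, -0.1667, 0, 0, 0, 0]])

```text
t: 15.35
ee_pos: [0.5148, 0.1535, 0.1398]
tcp_rot: [0.001, 0.993, 0.122, -0.001]
contact_force: [0.9, 0.2, 0.1]
gripper_width: 0.0471
gripper_force: 0.0
```

Scaled: -12 cm / 60 = -0.2, -11 cm / 60 = -0.1833.

>>> jog_arm(plan=[[0, 0, -0.0667, 0, 0, 0, 0], [-0.0333, 0, -0.1333, 0, 0, 0, 0], [-0.0833, 0, -0.1833, 0, 0, 0, 0], [-0.15, 0, -0.2, 0, 0, 0, 0], [-0.1833, 0, -0.2, 0, 0, 0, 0]])

```text
t: 15.77
ee_pos: [0.4094, 0.1272, 0.265]
tcp_rot: [0.001, 0.993, 0.122, 0.005]
contact_force: [-0.3, -1.0, -0.4]
gripper_width: 0.0465
gripper_force: 0.0
```

```bash
python3 - <<'E'
from h import *
go(.5,.15,.26,14)
p,d=get_image("scene");cv2.imwrite("pics/end.png",p)
E
```

```text
t 15.7667 tcp [0.4094 0.1272 0.265 ] yaw 14.02 F [-0.33 -1.   -0.39] M [ 0.009 -0.007 -0.034] w 0.0465 q6 1.36
shift cm [ 9.34 -0.02  0.59] turn [ 0.23 -0.56  0.02]
```

View pics/end.png

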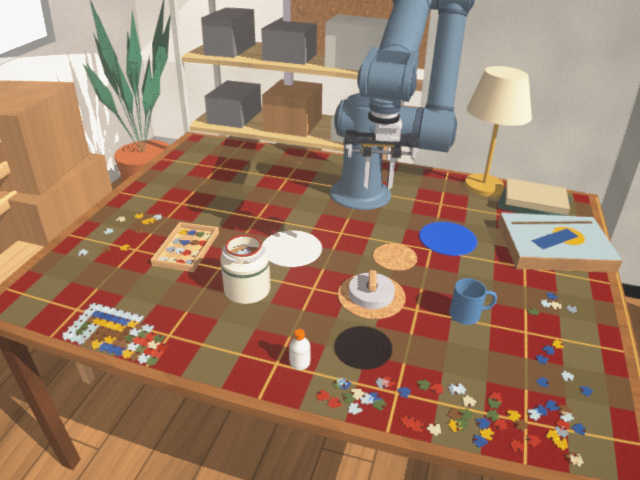

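The lid lies knob up at (372,291), centred on the larger cork mat. The canister, mug, tray and glue bottle look unmoved and the gripper is clear. Handing in.

```bash
python3 -c "
from plant import *
print(sign_off())"
```

```text
the job is handed in; nothing more can be done
None
```

The lid was turned until it went slack, lifted straight off and set down knob up on the larger cork mat. The job was handed in at about 16 s; the last picture shows nothing else moved, though I didn't check the label for whether the canister turned.

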